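Close up the glue bottles and pack the fallen one into the round tin

ROBOT

A 6-joint arm with a two-finger parallel gripper is mounted at the origin on a cart in front of the work surface, level with it; the furniture and walls round the work are solid. World frame = base frame: x ahead of the robot, y to its left, z up, the work surface at z = 0. Lengths are in mm, angles in rad, forces in N, time in s.
With the tool pointing down it reaches from about 300 to 775 mm from the base axis. Payload 14.6 kg.
Tool frame: the origin (TCP) lies at the very end of the fingers, on their centre line; the grasp point (between the pads) lies 19 mm behind it; z points along the fingers, y is the line along which they close (so a half turn about z gives the same grasp; the last joint's range is limited). The gripper opens to 94 mm and grips with 3 to 60 N. Pads are 16 mm wide; open, the fingers measure 119 mm over their backs; the gripper's body (75 mm by 177 mm) begins 78 mm behind the grasp point.
Start: joints at [1.279, 0.3, 1.521, -0, 1.321, -0.067], TCP at [122.599, 536.152, 205.446] pointing down, gripper open.
Joint ranges: [-3.03, 3.03], [-0.79, 2.21], [0.23, 2.52], [-1.04, 4.18], [0, 3.07], [-2.55, 2.55]. Speed limits (rad/s): [2.22, 2.22, 2.57, 3.14, 3.14, 3.14].

INTERFACE

Orientations are given as [roll, pitch, yaw] about the fixed x, y, z axes, in that order (R = Rz(yaw) Ry(pitch) Rx(roll)).
In Python, from cell import manip, camera, get_calibration gives the robot as it stands.
- The arm moves only by the tool arm_command, never from a script. Its argument "targets" is a list of rows, each an object of numbers: "hand": the opening, from -1 (shut) to 1 (fully open), so that 0 is half open; "x", "y", "z": the shift along the tool's x, y, z in m; "yaw": the turn about the tool's z in rad. In form: [{"hand": .., "x": .., "y": .., "z": .., "yaw": ..}, ...]. A call has 1 to 10 rows; each row shifts and turns the commanded pose from where the row before left it, along the tool's axes as they then stand; what a row does not reach is not made up. A row lasts 1/10 s, in which the tool goes at most 50 mm and 8.59 degrees, less where a joint would pass 70% of its speed; a pose out of reach is approached as far as the arm can. A call is refused whole if a number of a shift passes 0.05 or a number of a turn 0.15, either way. A call with a gripper value outside its range is refused whole. The fingers move at their own pace and stop on an object; "newtons" is the grip in N (left out, the last holds). Time passes only in rows, so rows that do not move let the fingers close. It gives the time, the measured TCP pose, the force, the opening and the grip force at its end, in the units of the state.
- manip.read_state(): the state, without advancing time (a new reading comes with each control period).
- camera(name): name is "side" or "top" or "wrist"; returns the picture (480x640x3 uint8, red, green, blue); there is no depth.
- get_calibration(name): a dict with "K" (3x3 intrinsics, pixels), "cam_to_world" (4x4, takes a point from camera to world coordinates). Camera axes: x right, y up, looking along -z (the intrinsics and any distortion apply to the point x, -y, -z); pixel columns grow to the right and rows downward; lengths in mm; the calibration is good to about 2 mm. A picture is of the moment at which its call begins: read the wrist's pose just before it. get_calibration takes no time and is no camera call; for the wrist camera it gives the pose at the moment of the call.
- manip.sign_off(): hands the job in; it is judged then, once.
The state is a dict: "clock": time; "joints": joint angles; "qd": joint speeds; "effort": joint torques, N m; "eef_pos": TCP position; "eef_rot": TCP orientation; "wrist_force": force on the tool from outside, world axes, zero at the start; "moment": the same for the moment, N m; "finger_gap": finger opening in mm; "finger_force": force on a finger pad.
Only numpy, scipy, OpenCV 4.12 (cv2) and the standard library are available. Lean on these libraries where they do the work, as an engineer would, in place of code of your own. Each camera call takes 0.05 s, during which the arm holds its last target. There are 200 camera calls.

TASK

Six glue bottles stand in the round green tin but have drifted apart, and the seventh has fallen over on the bench. Stand the fallen bottle upright on the open bench and let go of it, so that you can take it again by its cap; make room in the green tin by closing up the bottle that stands alone against its neighbours; and lower the seventh into the place that opens (do not drop it in), so that all seven stand upright, caps up, flat on the floor of the green tin in a honeycomb, one in the middle and six round it. Leave the green tin about where it stands, tip none of the bottles in it, and leave the tape measure, the offcut and the wax tin alone.

Things in the scene. Friction and masses are not known exactly. Their poses are not given: they have to be found in the camera images.
- tin: Open round green tin with a rolled steel rim, loose, 0.5 kg; 121 mm outside, 114 mm inside, 46 mm high, inner floor 3 mm above its underside. Origin: centre of its underside, z up; its turn about z marks nothing. It just takes seven bottles: one in the middle, six round it 38 mm from the centre, 60 degrees apart, with 2 mm between neighbours.
- fallen_bottle: White glue bottle, red cap, 60 g, lying on the bench at the start, cap pointing to the robot's left within 30 degrees; it rolls if pushed. 107 mm long: body 36 mm in diameter up to 62 mm from the base (base edge bevelled 3 mm), shoulder to 75, 18 mm collar to 79, straight 15 mm cap to 102, rounded tip to 107. Origin: centre of its base; z runs through the cap (level at the start).
- bottle_1: Bottle standing in the tin, 60 g, same shape, size and origin as fallen_bottle; red, blue or yellow cap. Of the six, one is in the middle, four stand side by side round one half and one stands alone in the other half, leaving too small a gap on each side of it; which is which varies. They slide on the tin's floor when moved by the cap.
- bottle_2: Bottle standing in the tin, 60 g, same shape, size and origin as fallen_bottle; red, blue or yellow cap. Of the six, one is in the middle, four stand side by side round one half and one stands alone in the other half, leaving too small a gap on each side of it; which is which varies. They slide on the tin's floor when moved by the cap.
- bottle_3: Bottle standing in the tin, 60 g, same shape, size and origin as fallen_bottle; red, blue or yellow cap. Of the six, one is in the middle, four stand side by side round one half and one stands alone in the other half, leaving too small a gap on each side of it; which is which varies. They slide on the tin's floor when moved by the cap.
- bottle_4: Bottle standing in the tin, 60 g, same shape, size and origin as fallen_bottle; red, blue or yellow cap. Of the six, one is in the middle, four stand side by side round one half and one stands alone in the other half, leaving too small a gap on each side of it; which is which varies. They slide on the tin's floor when moved by the cap.
- bottle_5: Bottle standing in the tin, 60 g, same shape, size and origin as fallen_bottle; red, blue or yellow cap. Of the six, one is in the middle, four stand side by side round one half and one stands alone in the other half, leaving too small a gap on each side of it; which is which varies. They slide on the tin's floor when moved by the cap.
- bottle_6: Bottle standing in the tin, 60 g, same shape, size and origin as fallen_bottle; red, blue or yellow cap. Of the six, one is in the middle, four stand side by side round one half and one stands alone in the other half, leaving too small a gap on each side of it; which is which varies. They slide on the tin's floor when moved by the cap.
- tape_measure: Black and yellow tape measure, 38 x 62 x 54 mm, a bystander; origin at the centre of its underside.
- wood_offcut: Pale maple offcut, 50 x 55 x 18 mm, a bystander; origin at the centre of its underside.
- wax_tin: Closed round wax tin, brown with a pale lid, 86 mm in diameter, 42 mm high, a bystander; origin at the centre of its underside.

How it is judged:
By the outcome, as a careful person would: the job done as asked, in the order asked, and still so for the second after the job is handed in, with the robot touching nothing.
It also fails if it takes over 64 s, if anything falls off the work surface, if the arm or the gripper's body presses on something with over 40 N, if the wrist force passes 120 N, or if a joint passes its speed limit or range.

## Working session

There is one attempt and no reset: what is moved stays moved. The work goes in short steps, Python scripts to look and compute and a tool call to move; the robot and the scene stay as the last step left them, time stands still between calls to the robot, and variables do not carry over. Pictures are saved under pics/ and viewed, at most 14 in all, crops included, and the job is handed in when it is done.

Besides the shell and the picture viewer there is one more tool, called after "Emit:" as name(argument=value, ...) on one line, values as JSON. arm_command: Moves the arm, as the interface text tells. Its arguments: {"type":"object","properties":{"targets":{"type":"array"},"newtons":{"type":"number"}},"required":["targets"]}

```bash
ls; mkdir -p pics; python3 - <<'E'
from cell import manip,camera,get_calibration
import cv2,numpy as np
np.set_printoptions(suppress=True,precision=4)
a=camera("top");b=camera("side")
cv2.imwrite("pics/top0.png",a[:,:,::-1]);cv2.imwrite("pics/side0.png",b[:,:,::-1])
for n in("top","side","wrist"):
  c=get_calibration(n);print(n,c)
print(manip.read_state())
E
```

```text
pics
top {'K': array([[575.746 ,   0.    , 319.722 ],
       [  0.    , 575.746 , 232.1089],
       [  0.    ,   0.    ,   1.    ]]), 'cam_to_world': array([[  -0.0284,    0.9853,   -0.1684,  446.9022],
       [  -0.9996,   -0.0284,    0.0025,  106.4912],
       [  -0.0023,    0.1684,    0.9857, 1058.9993],
       [   0.    ,    0.    ,    0.    ,    1.    ]])}
side {'K': array([[532.3824,   0.    , 321.7765],
       [  0.    , 532.3824, 243.1789],
       [  0.    ,   0.    ,   1.    ]]), 'cam_to_world': array([[   0.9856,    0.0806,   -0.1489,  474.9987],
       [  -0.168 ,    0.3529,   -0.9205, -801.4752],
       [  -0.0216,    0.9322,    0.3614,  403.2568],
       [   0.    ,    0.    ,    0.    ,    1.    ]])}
wrist {'K': array([[423.7109,   0.    , 321.0001],
       [  0.    , 423.7109, 236.6259],
       [  0.    ,   0.    ,   1.    ]]), 'cam_to_world': array([[  0.2234,  -0.9465,  -0.2331,  55.1043],
       [  0.9747,   0.2166,   0.0547, 551.1672],
       [ -0.0013,  -0.2394,   0.9709, 384.448 ],
       [  0.    ,   0.    ,   0.    ,   1.    ]])}
{'clock': 0.1, 'joints': array([ 1.2794,  0.3004,  1.5215,  0.    ,  1.3207, -0.0666]), 'qd': array([ 0.0006, -0.0011, -0.0004,  0.0015,  0.0004,  0.0001]), 'effort': array([  0.0003, -53.2641, -35.3279,   0.0709,   0.0235,  -0.0001]), 'eef_pos': array([122.5303, 535.9229, 204.9475]), 'eef_rot': array([-3.1405, -0.0001,  2.9168]), 'wrist_force': array([0.7952, 0.5813, 0.5088]), 'moment': array([ 0.0596, -0.008 ,  0.0211]), 'finger_force': 0.0, 'finger_gap': 93.702144399375}
```

View pics/top0.png

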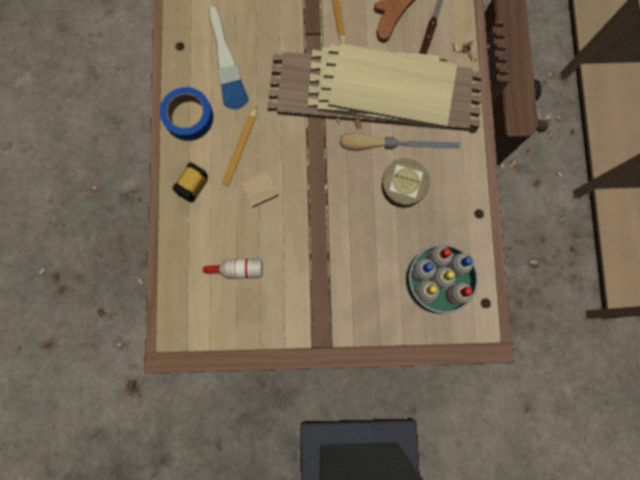

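View pics/side0.png

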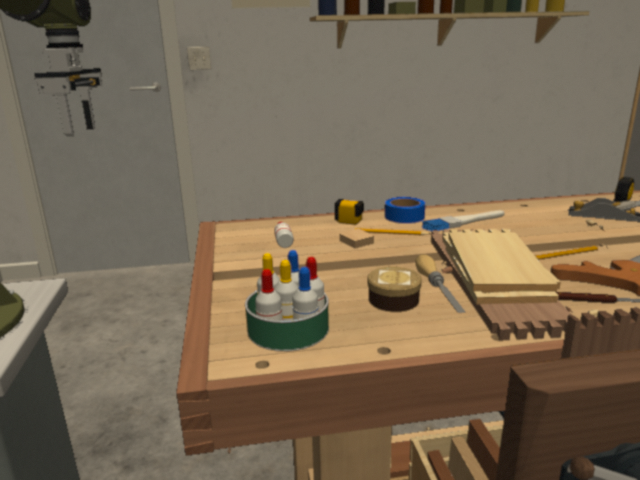

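The top view shows the fallen bottle with its red cap tip at about (203,268) and its base at (263,268). The tin is centred near (442,279), with the bystanders above it. In the tin, yellow (449,275) is in the middle, and the ring caps are at (446,253), (466,261), (467,292), (432,290) and (429,267). The side view agrees with this.

```bash
cat > h.py <<'E'
from cell import manip,camera,get_calibration
import cv2,numpy as np
np.set_printoptions(suppress=True,precision=2)
def px2w(c,u,v,z):
    K,T=c["K"],c["cam_to_world"]
    d=T[:3,:3]@np.array([(u-K[0,2])/K[0,0],-(v-K[1,2])/K[1,1],-1.])
    return T[:3,3]+d*(z-T[2,3])/d[2]
def w2px(c,p):
    K,T=c["K"],c["cam_to_world"]
    q=T[:3,:3].T@(np.asarray(p,float)-T[:3,3])
    return np.array([K[0,2]-K[0,0]*q[0]/q[2],K[1,2]+K[1,1]*q[1]/q[2]])
def totool(dx,dy,yaw):
    return np.array([np.cos(yaw)*dx+np.sin(yaw)*dy, np.sin(yaw)*dx-np.cos(yaw)*dy])
def snap(n,f,crop=None,s=1):
    c=get_calibration(n);a=camera(n)[:,:,::-1]
    if crop: u0,v0,u1,v1=crop;a=a[v0:v1,u0:u1]
    if s!=1:a=cv2.resize(a,None,fx=s,fy=s,interpolation=cv2.INTER_CUBIC)
    cv2.imwrite("pics/"+f,a);np.save("pics/"+f+".npy",c,allow_pickle=True);return c
E
python3 - <<'E'
from h import *
c=get_calibration("top")
tip=px2w(c,203,269,18);base=px2w(c,263,268,18)
print(tip,base,np.linalg.norm(tip-base))
for n,p in dict(mid=(449,275),a=(446,253),b=(466,261),c=(467,292),d=(432,290),e=(429,267)).items(): print(n,px2w(c,*p,108))
print("tin rim",px2w(c,442,279,46))
s=manip.read_state();t=base+(tip-base)*.6
yaw=s["eef_rot"][2];d=t-s["eef_pos"];print("shift tool xy now",totool(d[0],d[1],yaw),"at yaw pi/2",totool(d[0],d[1],np.pi/2))
E
```

```text
[562.9  317.55  18.  ] [561.6  208.63  18.  ] 108.92565648554161
mid [ 531.25 -107.61  108.  ]
a [ 568.02 -105.05  108.  ]
b [ 553.69 -137.35  108.  ]
c [ 502.42 -135.34  108.  ]
d [507.34 -78.   108.  ]
e [545.46 -75.36 108.  ]
tin rim [ 530.06 -108.79   46.  ]
shift tool xy now [-487.17 -157.31] at yaw pi/2 [-261.94  439.85]
```

Emit:
arm_command(targets=[{"yaw": 0.15},{"yaw": 0.15},{"yaw": 0.15},{"yaw": 0.15},{"yaw": 0.15},{"yaw": 0.15},{"yaw": 0.15},{"yaw": 0.15},{"yaw": 0.146}])

```text
schema error: expected keys hand, x, y, z, yaw
```

Emit:
arm_command(targets=[{"y": 0.042,"x": -0.022,"z": 0.004},{"y": 0.042,"x": -0.022,"z": 0.004},{"y": 0.042,"x": -0.022,"z": 0.004},{"y": 0.042,"x": -0.022,"z": 0.004},{"y": 0.042,"x": -0.022,"z": 0.004},{"y": 0.042,"x": -0.022,"z": 0.004},{"y": 0.042,"x": -0.022,"z": 0.004},{"y": 0.042,"x": -0.022,"z": 0.004},{"y": 0.042,"x": -0.022,"z": 0.004},{"y": 0.042,"x": -0.022,"z": 0.004}])

```text
schema error: expected keys hand, x, y, z, yaw
```

Emit:
arm_command(targets=[{"hand": 0,"x": 0,"y": 0,"z": 0,"yaw": 0.15},{"hand": 0,"x": 0,"y": 0,"z": 0,"yaw": 0.15},{"hand": 0,"x": 0,"y": 0,"z": 0,"yaw": 0.15},{"hand": 0,"x": 0,"y": 0,"z": 0,"yaw": 0.15},{"hand": 0,"x": 0,"y": 0,"z": 0,"yaw": 0.15},{"hand": 0,"x": 0,"y": 0,"z": 0,"yaw": 0.15},{"hand": 0,"x": 0,"y": 0,"z": 0,"yaw": 0.15},{"hand": 0,"x": 0,"y": 0,"z": 0,"yaw": 0.15},{"hand": 0,"x": 0,"y": 0,"z": 0,"yaw": 0.146}])

```text
clock: 1.0
eef_pos: [122.5, 536.0, 205.1]
eef_rot: [-3.141, 0.001, 1.565]
wrist_force: [0.5, -0.4, 0.1]
finger_gap: 46.6
finger_force: 0.0
```

Emit:
arm_command(targets=[{"hand": 0,"x": -0.022,"y": 0.042,"z": 0.003,"yaw": 0},{"hand": 0,"x": -0.022,"y": 0.042,"z": 0.003,"yaw": 0},{"hand": 0,"x": -0.022,"y": 0.042,"z": 0.003,"yaw": 0},{"hand": 0,"x": -0.022,"y": 0.042,"z": 0.003,"yaw": 0},{"hand": 0,"x": -0.022,"y": 0.042,"z": 0.003,"yaw": 0},{"hand": 0,"x": -0.022,"y": 0.042,"z": 0.003,"yaw": 0},{"hand": 0,"x": -0.022,"y": 0.042,"z": 0.003,"yaw": 0},{"hand": 0,"x": -0.022,"y": 0.042,"z": 0.003,"yaw": 0},{"hand": 0,"x": -0.022,"y": 0.042,"z": 0.003,"yaw": 0},{"hand": 0,"x": -0.022,"y": 0.042,"z": 0.003,"yaw": 0}])

```text
clock: 2.0
eef_pos: [544.1, 314.8, 175.0]
eef_rot: [-3.141, 0.0, 1.571]
wrist_force: [-0.1, 1.1, -0.5]
finger_gap: 47.1
finger_force: 0.0
```

```bash
python3 - <<'E'
from h import *
c=snap("wrist","w1.png");print(c["cam_to_world"][:3,3])
for p in [(562.9,317.5,18),(561.6,208.6,18),(562.5,300,18)]:print(w2px(c,p))
E
```

```text
[543.69 383.36 354.48]
[344.47 216.3 ]
[341.4  339.33]
[343.71 237.32]
```

View pics/w1.png

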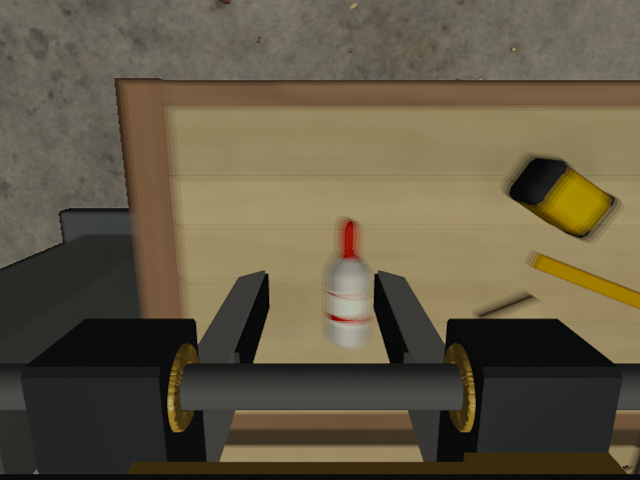

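The wrist view is slightly motion-blurred. It shows the bottle upright in the frame between the fingers, tip at about (347,219) and base at about (348,345). I'll measure it once more now that the arm is still.

```bash
python3 - <<'E'
from h import *
s=manip.read_state();c=get_calibration("wrist");a=camera("wrist").astype(int)
m=(a[...,0]>130)&(a[...,1]<70)&(a[...,2]<70);m[:200]=0;m[270:]=0;m[:,:320]=0;m[:,380:]=0
v,u=np.nonzero(m);print(len(u),v.min(),v.max(),u.min(),u.max())
for r in range(v.min(),v.max()+1,8):print(r,u[v==r].mean(),px2w(c,u[v==r].mean(),r,20)[:2])
w=(a.min(2)>140);w[:260]=0;w[360:]=0;w[:,:318]=0;w[:,380:]=0
for r in range(270,350,12):
  k=np.nonzero(w[r])[0]
  if len(k):print(r,k.min(),k.max(),px2w(c,(k.min()+k.max())/2,r,20)[:2])
print(s["eef_pos"],s["eef_rot"],px2w(c,347,v.min(),18))
E
```

```text
514 214 251 328 346
214 338.5 [562.64 315.89]
222 338.0625 [562.32 309.36]
230 338.0625 [562.35 302.76]
238 337.44444444444446 [561.89 296.1 ]
246 337.5 [561.97 289.38]
270 333 348 [564.54 268.83]
282 330 349 [563.78 258.33]
294 325 353 [563.43 247.69]
306 325 354 [563.91 236.89]
318 325 352 [563.12 225.93]
330 329 347 [562.76 214.81]
[548.69 311.03 173.93] [-3.14  0.    1.57] [569.56 315.48  18.  ]
```

Emit:
arm_command(targets=[{"hand": 0,"x": -0.01,"y": 0.013,"z": 0.04,"yaw": 0},{"hand": 0,"x": 0,"y": 0,"z": 0.04,"yaw": 0},{"hand": 0,"x": 0,"y": 0,"z": 0.03,"yaw": 0},{"hand": 0,"x": 0,"y": 0,"z": 0.02,"yaw": 0},{"hand": 0,"x": 0,"y": 0,"z": 0,"yaw": 0},{"hand": 0,"x": 0,"y": 0,"z": 0,"yaw": 0}])

```text
clock: 2.7
eef_pos: [555.5, 306.5, 46.1]
eef_rot: [3.142, -0.0, 1.571]
wrist_force: [0.6, 0.8, 0.7]
finger_gap: 47.0
finger_force: 0.0
```

Emit:
arm_command(targets=[{"hand": 0,"x": -0.005,"y": 0.007,"z": 0.012,"yaw": 0},{"hand": 0,"x": 0,"y": 0,"z": 0.015,"yaw": 0},{"hand": 0,"x": 0,"y": 0,"z": 0.01,"yaw": 0},{"hand": 0,"x": 0,"y": 0,"z": 0,"yaw": 0}])

```text
clock: 3.1
eef_pos: [561.7, 300.7, 6.3]
eef_rot: [-3.139, 0.001, 1.571]
wrist_force: [-0.3, -0.2, 0.8]
finger_gap: 47.0
finger_force: 0.0
```

```bash
python3 - <<'E'
from h import *
print(manip.read_state()["eef_pos"]);c=snap("wrist","w2.png",(160,180,520,400),2)
E
```

```text
[561.68 300.65   6.35]
```

View pics/w2.png

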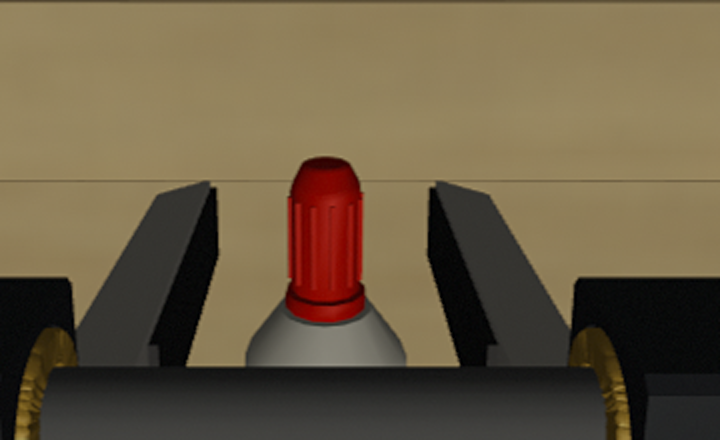

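The cap (crop centre about (325,240)) sits midway between the fingers at (212,190) and (435,190). I'll close lightly and lift so that the bottle swings down.

Emit:
arm_command(newtons=4, targets=[{"hand": -1,"x": 0,"y": 0,"z": 0,"yaw": 0},{"hand": -1,"x": 0,"y": 0,"z": 0,"yaw": 0},{"hand": -1,"x": 0,"y": 0,"z": 0,"yaw": 0},{"hand": -1,"x": 0,"y": 0,"z": 0,"yaw": 0},{"hand": -1,"x": 0,"y": 0,"z": 0,"yaw": 0},{"hand": -1,"x": 0,"y": 0,"z": 0,"yaw": 0}])

```text
clock: 3.75
eef_pos: [562.7, 301.2, 8.6]
eef_rot: [3.141, -0.0, 1.571]
wrist_force: [0.5, -0.0, 0.1]
finger_gap: 14.9
finger_force: 4.0
```

Emit:
arm_command(newtons=4, targets=[{"hand": -1,"x": 0,"y": 0,"z": -0.01,"yaw": 0},{"hand": -1,"x": 0,"y": 0,"z": -0.01,"yaw": 0},{"hand": -1,"x": 0,"y": 0,"z": -0.01,"yaw": 0},{"hand": -1,"x": 0,"y": 0,"z": -0.01,"yaw": 0},{"hand": -1,"x": 0,"y": 0,"z": -0.01,"yaw": 0},{"hand": -1,"x": 0,"y": 0,"z": -0.01,"yaw": 0},{"hand": -1,"x": 0,"y": 0,"z": -0.01,"yaw": 0},{"hand": -1,"x": 0,"y": 0,"z": -0.01,"yaw": 0},{"hand": -1,"x": 0,"y": 0,"z": -0.01,"yaw": 0},{"hand": -1,"x": 0,"y": 0,"z": 0,"yaw": 0}])

```text
clock: 4.75
eef_pos: [563.2, 301.4, 100.2]
eef_rot: [3.14, -0.001, 1.571]
wrist_force: [0.5, 0.7, -0.4]
finger_gap: 14.9
finger_force: 4.0
```

```bash
python3 - <<'E'
from h import *
s=manip.read_state();print(s["eef_pos"],s["wrist_force"],s["moment"],s["finger_gap"]);c=snap("side","s2.png",(200,120,400,270),4)
E
```

```text
[563.18 301.43 100.17] [ 0.54  0.65 -0.39] [-0.06  0.08  0.04] 14.913963439503407
```

View pics/s2.png

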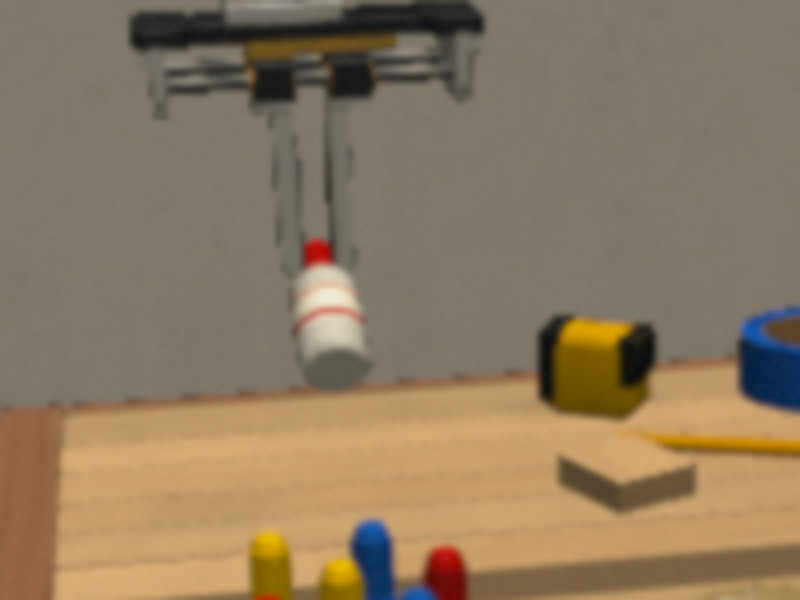

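The bottle hangs only part-way down, with its base towards the camera at about (335,370) and about 20° below level. I'll use the lightest grip and upward jerks to swing it down further.

Emit:
arm_command(newtons=3, targets=[{"hand": -1,"x": 0,"y": 0,"z": 0,"yaw": 0},{"hand": -1,"x": 0,"y": 0,"z": -0.04,"yaw": 0},{"hand": -1,"x": 0,"y": 0,"z": 0,"yaw": 0},{"hand": -1,"x": 0,"y": 0,"z": 0.02,"yaw": 0},{"hand": -1,"x": 0,"y": 0,"z": 0.02,"yaw": 0},{"hand": -1,"x": 0,"y": 0,"z": -0.04,"yaw": 0},{"hand": -1,"x": 0,"y": 0,"z": 0,"yaw": 0},{"hand": -1,"x": 0,"y": 0,"z": 0.02,"yaw": 0},{"hand": -1,"x": 0,"y": 0,"z": 0.02,"yaw": 0},{"hand": -1,"x": 0,"y": 0,"z": 0,"yaw": 0}])

```text
clock: 5.8
eef_pos: [561.3, 300.6, 95.3]
eef_rot: [-3.137, 0.002, 1.571]
wrist_force: [-0.9, 0.1, -0.8]
finger_gap: 14.9
finger_force: 3.0
```

```bash
python3 - <<'E'
from h import *
s=manip.read_state();print(s["eef_pos"],s["wrist_force"],s["finger_gap"]);c=snap("side","s3.png",(240,150,320,270),4)
E
```

```text
[561.29 300.55  95.28] [-0.94  0.14 -0.75] 14.926877347608547
```

View pics/s3.png

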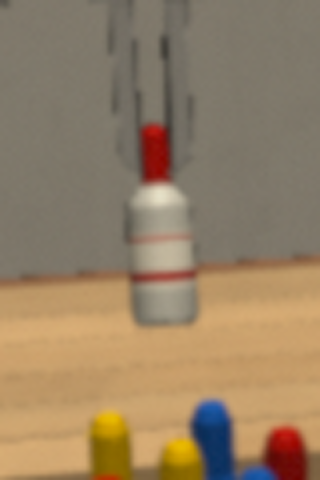

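The bottle now hangs nearly upright: cap at (155,130), base at (165,320) in the crop, and the length seen means about 10–20° off plumb. I'll give it two more jerks, then lower it while dragging slightly towards −y.

Emit:
arm_command(newtons=3, targets=[{"hand": -1,"x": 0,"y": 0,"z": -0.045,"yaw": 0},{"hand": -1,"x": 0,"y": 0,"z": 0,"yaw": 0},{"hand": -1,"x": 0,"y": 0,"z": 0.02,"yaw": 0},{"hand": -1,"x": 0,"y": 0,"z": 0.025,"yaw": 0},{"hand": -1,"x": 0,"y": 0,"z": -0.045,"yaw": 0},{"hand": -1,"x": 0,"y": 0,"z": 0,"yaw": 0},{"hand": -1,"x": 0,"y": 0,"z": 0.02,"yaw": 0},{"hand": -1,"x": 0,"y": 0,"z": 0.02,"yaw": 0},{"hand": -1,"x": 0,"y": 0,"z": 0.005,"yaw": 0},{"hand": -1,"x": 0,"y": 0,"z": 0,"yaw": 0}])

```text
clock: 6.85
eef_pos: [562.7, 301.2, 98.8]
eef_rot: [3.141, -0.0, 1.571]
wrist_force: [1.1, -0.0, 0.3]
finger_gap: 14.4
finger_force: 3.0
```

Emit:
arm_command(newtons=3, targets=[{"hand": -1,"x": 0,"y": 0,"z": 0.005,"yaw": 0},{"hand": -1,"x": 0,"y": 0,"z": 0.005,"yaw": 0},{"hand": -1,"x": 0,"y": 0,"z": 0.002,"yaw": 0},{"hand": -1,"x": 0,"y": 0,"z": 0.001,"yaw": 0},{"hand": -1,"x": -0.004,"y": 0,"z": 0.001,"yaw": 0},{"hand": -1,"x": -0.004,"y": 0,"z": 0.001,"yaw": 0},{"hand": -1,"x": -0.004,"y": 0,"z": 0.001,"yaw": 0},{"hand": -1,"x": 0,"y": 0,"z": 0.001,"yaw": 0},{"hand": -1,"x": 0,"y": 0,"z": 0,"yaw": 0},{"hand": -1,"x": 0,"y": 0,"z": 0,"yaw": 0}])

```text
clock: 7.85
eef_pos: [562.7, 289.2, 81.7]
eef_rot: [3.141, -0.0, 1.571]
wrist_force: [-0.7, -0.1, 4.1]
finger_gap: 15.0
finger_force: 3.0
```

```bash
python3 - <<'E'
from h import *
s=manip.read_state();print(s["eef_pos"],s["wrist_force"],s["moment"],s["finger_gap"])
c=get_calibration("side");K=camera("side").astype(int)
cv2.imwrite("pics/s4.png",cv2.resize(K[150:270,240:320,::-1].astype(np.uint8),None,fx=4,fy=4))
p=s["eef_pos"]
# expected pixels if upright with base on bench
for h in(0,62,79,107):print(h,(w2px(c,(p[0],p[1],h))-[240,150])*4)
E
```

```text
[562.71 289.23  81.67] [-0.7  -0.12  4.09] [-0.14  0.06 -0.01] 15.007269050837758
0 [165.85 343.22]
62 [160.18 234.71]
79 [158.59 204.21]
107 [155.92 153.25]
```

View pics/s4.png

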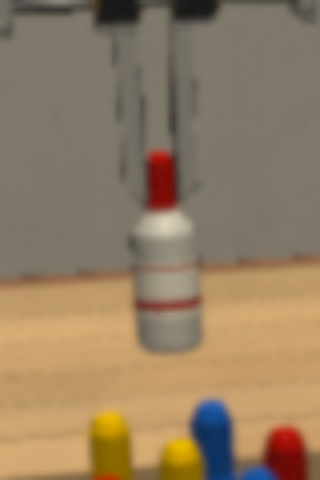

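The bottle stands plumb: tip at (160,153) and base rim at (168,350), where an upright bottle on the bench should show. The bench carries 4 N. I'll release it and back off.

Emit:
arm_command(newtons=3, targets=[{"hand": -0.55,"x": 0,"y": 0,"z": 0,"yaw": 0},{"hand": -0.4,"x": 0,"y": 0,"z": 0,"yaw": 0},{"hand": -0.3,"x": 0,"y": 0,"z": 0,"yaw": 0},{"hand": -0.2,"x": 0,"y": 0,"z": 0,"yaw": 0},{"hand": 0,"x": 0,"y": 0,"z": -0.02,"yaw": 0},{"hand": 0,"x": 0,"y": 0,"z": -0.03,"yaw": 0},{"hand": 0,"x": 0,"y": 0,"z": -0.04,"yaw": 0},{"hand": 0,"x": 0,"y": 0,"z": -0.04,"yaw": 0}])

```text
clock: 8.7
eef_pos: [562.3, 289.0, 212.6]
eef_rot: [-3.141, 0.0, 1.571]
wrist_force: [-0.3, 0.7, 0.2]
finger_gap: 46.7
finger_force: 0.0
```

```bash
python3 - <<'E'
from h import *
s=manip.read_state();print(s["eef_pos"])
for n in("side","top"):
  c=get_calibration(n);a=camera(n).astype(int);m=((a[...,0]>130)&(a[...,1]<60)&(a[...,2]<60)).astype(np.uint8)
  k,l,st,ce=cv2.connectedComponentsWithStats(m)
  print(n,[(st[i],ce[i]) for i in range(1,k) if st[i,4]>8])
  print("expect",w2px(c,(562.7,289.2,79)),w2px(c,(562.7,289.2,107)))
E
```

```text
[562.3  289.02 212.64]
side [(array([278, 190,   5,   3,  12], dtype=int32), array([279.83, 190.92])), (array([307, 257,   9,   6,  37], dtype=int32), array([311.03, 259.86])), (array([263, 269,   9,   7,  50], dtype=int32), array([266.52, 272.18])), (array([311, 275,   6,   4,  10], dtype=int32), array([314. , 276.6])), (array([262, 289,  11,   3,  17], dtype=int32), array([267.76, 290.29]))]
expect [279.64 201.06] [278.98 188.32]
top [(array([444, 249,   6,   6,  12], dtype=int32), array([445.67, 252.33])), (array([466, 288,   6,   7,  15], dtype=int32), array([468.53, 291.2 ]))]
expect [212.37 264.89] [209.23 263.  ]
```

Emit:
arm_command(targets=[{"hand": 0.9,"x": -0.044,"y": -0.003,"z": -0.002,"yaw": 0},{"hand": 0.9,"x": -0.044,"y": -0.003,"z": -0.002,"yaw": 0},{"hand": 0.9,"x": -0.044,"y": -0.003,"z": -0.002,"yaw": 0},{"hand": 0.9,"x": -0.044,"y": -0.003,"z": -0.002,"yaw": 0},{"hand": 0.9,"x": -0.044,"y": -0.003,"z": -0.002,"yaw": 0},{"hand": 0.9,"x": -0.044,"y": -0.003,"z": -0.002,"yaw": 0},{"hand": 0.9,"x": -0.044,"y": -0.003,"z": -0.002,"yaw": 0},{"hand": 0.9,"x": -0.044,"y": -0.003,"z": -0.002,"yaw": 0},{"hand": 0.9,"x": -0.044,"y": -0.003,"z": -0.002,"yaw": 0},{"hand": 0.9,"x": -0.044,"y": -0.003,"z": -0.002,"yaw": 0}])

```text
clock: 9.8
eef_pos: [532.0, -152.6, 231.1]
eef_rot: [-3.141, -0.0, 1.571]
wrist_force: [0.5, -0.3, 0.0]
finger_gap: 89.2
finger_force: 0.0
```

Emit:
arm_command(targets=[{"hand": 0.9,"x": 0,"y": 0,"z": 0,"yaw": 0},{"hand": 0.9,"x": 0,"y": 0,"z": 0,"yaw": 0},{"hand": 0.9,"x": 0,"y": 0,"z": 0,"yaw": 0},{"hand": 0.9,"x": 0,"y": 0,"z": 0,"yaw": 0}])

```text
clock: 10.2
eef_pos: [532.7, -149.7, 231.3]
eef_rot: [-3.141, -0.0, 1.572]
wrist_force: [-0.7, 0.5, 0.6]
finger_gap: 89.5
finger_force: 0.0
```

```bash
python3 - <<'E'
from h import *
print(manip.read_state()["eef_pos"]);c=snap("wrist","w5.png",(220,120,420,270),4);print(w2px(c,(531,-108,107)),w2px(c,(531,-108,46)))
E
```

```text
[ 532.75 -149.74  231.32]
[318.79 171.25] [319.07 164.9 ]
```

View pics/w5.png

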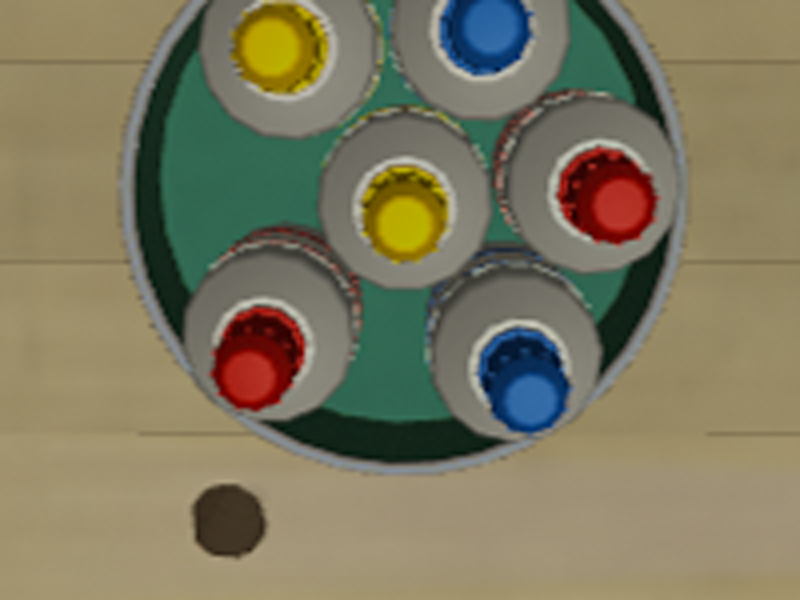

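A clear view of the tin. The caps in the crop are: middle yellow (404,215), yellow (272,47), blue (490,25), red (624,203), blue (530,398), and lone red (248,375). The rim spans u 122–685, with its bottom at v 473.

```bash
python3 - <<'E'
from h import *
c=np.load("pics/w5.png.npy",allow_pickle=True).item()
f=lambda u,v,z:px2w(c,220+u/4,120+v/4,z)[:2]
l,r,b=f(122,190,46),f(685,190,46),f(403,473,46)
cen=np.array([(l[0]+r[0])/2,b[1]+60.5]);print("tin",l,r,b,cen)
P=dict(mid=(404,215),Y=(272,47),Bn=(490,25),R=(624,203),Bs=(530,398),lone=(248,375))
m=f(404,215,109.5)
for n,p in P.items():
  w=f(*p,109.5);d=w-m;e=w-cen;print(n,w,"rel mid",np.hypot(*d),np.degrees(np.arctan2(d[1],d[0])),"rel tin",e,np.hypot(*e),np.degrees(np.arctan2(e[1],e[0])))
E
```

```text
tin [ 472.56 -110.25] [ 592.54 -110.13] [ 532.49 -172.35] [ 532.55 -111.85]
mid [ 532.57 -109.53] rel mid 0.0 0.0 rel tin [0.02 2.32] 2.3198374581041876 89.45538546404781
Y [509.77 -80.75] rel mid 36.720975547875994 128.394790794782 rel tin [-22.78  31.1 ] 38.552950613884164 126.22743531757983
Bn [547.34 -77.04] rel mid 35.68995613943119 65.56389987026793 rel tin [14.79 34.81] 37.822687731247 66.98732173921594
R [ 571.37 -107.39] rel mid 38.85423412917176 3.1542536443892493 rel tin [38.82  4.46] 39.07253391689352 6.550955339867638
Bs [ 555.45 -142.47] rel mid 40.10099190820919 -55.22061940004398 rel tin [ 22.9  -30.62] 38.23178384233273 -53.210034694618884
lone [ 504.42 -138.27] rel mid 40.23110920422329 -134.40587949722757 rel tin [-28.13 -26.42] 38.59195226429207 -136.79307931050238
```

Emit:
arm_command(newtons=15, targets=[{"hand": -0.2,"x": 0,"y": 0,"z": 0,"yaw": 0.15},{"hand": -0.2,"x": 0,"y": 0,"z": 0,"yaw": 0.15},{"hand": -0.2,"x": 0,"y": 0,"z": 0,"yaw": 0.15},{"hand": -0.2,"x": 0,"y": 0,"z": 0,"yaw": 0.074},{"hand": -0.2,"x": -0.004,"y": -0.03,"z": 0.02,"yaw": 0},{"hand": -0.2,"x": 0,"y": 0,"z": 0.04,"yaw": 0},{"hand": -0.2,"x": 0,"y": 0,"z": 0.03,"yaw": 0},{"hand": -0.2,"x": 0,"y": 0,"z": 0.02,"yaw": 0},{"hand": -0.2,"x": 0,"y": 0,"z": 0,"yaw": 0},{"hand": -0.2,"x": 0,"y": 0,"z": 0,"yaw": 0}])

```text
clock: 11.25
eef_pos: [505.0, -138.9, 122.2]
eef_rot: [3.141, -0.0, 1.048]
wrist_force: [0.7, 1.1, -0.3]
finger_gap: 37.7
finger_force: 0.0
```

```bash
python3 - <<'E'
from h import *
s=manip.read_state();p=s["eef_pos"];print(p,s["eef_rot"]);print("to lone (tool xy)",totool(504.4-p[0],-138.3-p[1],s["eef_rot"][2]))
c=get_calibration("wrist");a=camera("wrist");cv2.imwrite("pics/w6.png",a[150:450,120:520,::-1])
E
```

```text
[ 505.01 -138.94  122.21] [ 3.14 -0.    1.05]
to lone (tool xy) [ 0.25 -0.85]
```

View pics/w6.png

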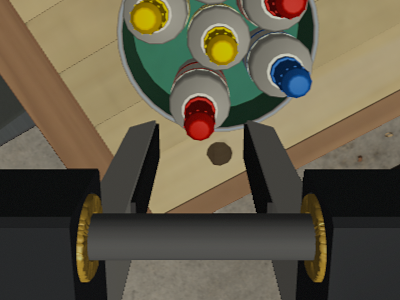

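The lone red cap at (200,128) is centred between the fingertips at (158,125) and (246,125). I'll go down 35 mm and grip it.

Emit:
arm_command(newtons=15, targets=[{"hand": -0.2,"x": 0,"y": -0.001,"z": 0.015,"yaw": 0},{"hand": -0.2,"x": 0,"y": 0,"z": 0.015,"yaw": 0},{"hand": -0.2,"x": 0,"y": 0,"z": 0.005,"yaw": 0},{"hand": -0.2,"x": 0,"y": 0,"z": 0,"yaw": 0},{"hand": -1,"x": 0,"y": 0,"z": 0,"yaw": 0},{"hand": -1,"x": 0,"y": 0,"z": 0,"yaw": 0},{"hand": -1,"x": 0,"y": 0,"z": 0,"yaw": 0},{"hand": -1,"x": 0,"y": 0,"z": 0,"yaw": 0},{"hand": -1,"x": 0,"y": 0,"z": 0,"yaw": 0}])

```text
clock: 12.2
eef_pos: [504.0, -138.9, 86.9]
eef_rot: [3.141, -0.0, 1.047]
wrist_force: [-0.4, 0.3, 4.4]
finger_gap: 14.4
finger_force: 15.0
```

Emit:
arm_command(newtons=15, targets=[{"hand": -1,"x": 0,"y": 0,"z": -0.001,"yaw": 0},{"hand": -1,"x": 0,"y": 0.002,"z": 0,"yaw": 0},{"hand": -1,"x": 0,"y": 0.003,"z": 0,"yaw": 0},{"hand": -1,"x": 0,"y": 0.003,"z": 0,"yaw": 0},{"hand": -1,"x": 0,"y": 0.003,"z": 0,"yaw": 0},{"hand": -1,"x": 0,"y": 0.003,"z": 0,"yaw": 0},{"hand": -1,"x": 0,"y": 0.002,"z": 0,"yaw": 0},{"hand": -1,"x": 0,"y": 0,"z": 0,"yaw": 0},{"hand": -1,"x": 0,"y": 0,"z": 0,"yaw": 0}])

```text
clock: 13.1
eef_pos: [517.6, -146.8, 87.4]
eef_rot: [-3.141, 0.0, 1.047]
wrist_force: [0.1, 0.3, -0.1]
finger_gap: 14.4
finger_force: 15.0
```

Emit:
arm_command(newtons=15, targets=[{"hand": -1,"x": 0,"y": 0,"z": 0.0005,"yaw": 0},{"hand": -0.6,"x": 0,"y": 0,"z": 0,"yaw": 0},{"hand": -0.4,"x": 0,"y": 0,"z": 0,"yaw": 0},{"hand": -0.4,"x": 0,"y": 0,"z": 0,"yaw": 0},{"hand": -0.4,"x": 0,"y": 0,"z": -0.025,"yaw": 0},{"hand": 0,"x": 0,"y": 0,"z": -0.04,"yaw": 0},{"hand": 0.5,"x": 0,"y": 0,"z": -0.04,"yaw": 0},{"hand": 0.9,"x": 0,"y": 0,"z": -0.04,"yaw": 0},{"hand": 0.9,"x": 0,"y": 0,"z": 0,"yaw": 0},{"hand": 0.9,"x": 0,"y": 0,"z": 0,"yaw": 0}])

```text
clock: 14.1
eef_pos: [517.7, -146.8, 232.1]
eef_rot: [3.141, -0.0, 1.047]
wrist_force: [-0.2, -0.9, -0.2]
finger_gap: 64.4
finger_force: 0.0
```

Emit:
arm_command(targets=[{"hand": 0.9,"x": 0,"y": 0,"z": 0,"yaw": 0},{"hand": 0.9,"x": 0,"y": 0,"z": 0,"yaw": 0}])

```text
clock: 14.3
eef_pos: [517.2, -146.7, 230.5]
eef_rot: [-3.139, 0.0, 1.047]
wrist_force: [-0.6, -0.5, -0.2]
finger_gap: 80.6
finger_force: 0.0
```

```bash
python3 - <<'E'
from h import *
print(manip.read_state()["eef_pos"]);c=snap("wrist","w7.png",(220,100,420,250),4);
for p in [(518,-147,109.5),(494.8,-116.1,109.5),(532.5,-111.9,46)]:print((w2px(c,p)-[220,100])*4)
E
```

```text
[ 517.19 -146.68  230.55]
[409.63 517.07]
[211.82 434.92]
[385.46 278.55]
```

View pics/w7.png

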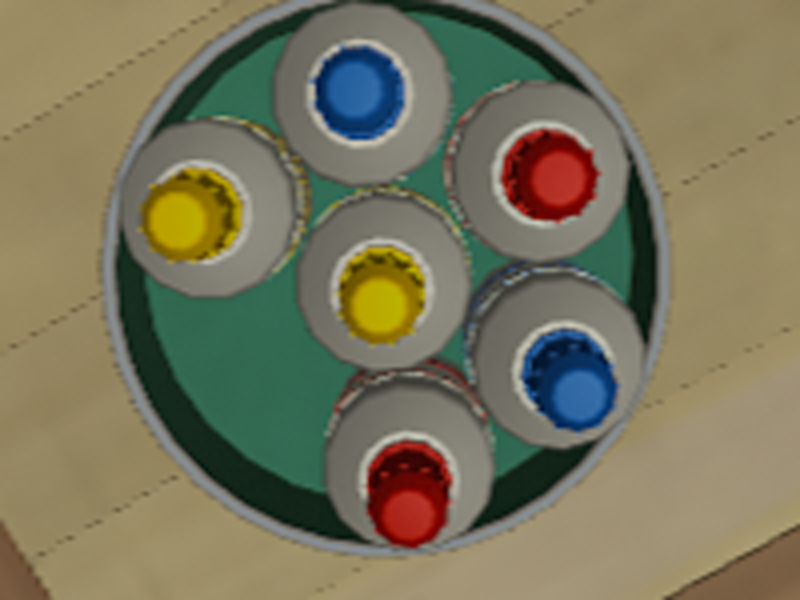

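The gap is open on the left. The caps are at middle (380,300), yellow (180,218), blue (355,90), red (563,178), blue (583,398), and the moved red (408,517). The rim spans u 102–668, with its bottom at v 555.

```bash
python3 - <<'E'
from h import *
from scipy.optimize import least_squares,minimize
c=np.load("pics/w7.png.npy",allow_pickle=True).item()
f=lambda u,v,z:px2w(c,220+u/4,100+v/4,z)[:2]
rim=np.array([f(102,270,46),f(668,270,46),f(385,555,46)])
r=least_squares(lambda q:np.hypot(*(rim-q[:2]).T)-60.5,[531,-110]).x;print("tin",r)
P=dict(mid=(380,300),Y=(180,218),Bn=(355,90),R=(563,178),Bs=(583,398),lone=(408,517))
W={n:f(*p,109.5) for n,p in P.items()}
for n,w in W.items():
  e=w-r;print(n,w,np.hypot(*e),np.degrees(np.arctan2(e[1],e[0])))
ring=np.array([W[k] for k in W if k!="mid"])
q=least_squares(lambda q:np.hypot(*(ring-q[:2]).T)-38.3,r).x;print("ring centre",q)
best=minimize(lambda s:-min(*(np.hypot(*(W[k]-s))-36 for k in("mid","Y","lone")),39-np.hypot(*(s-q))),[494.8,-116],method="Nelder-Mead");print(best.x,-best.fun)
for cc in(r,q):print([np.hypot(*(W[k]-best.x)) for k in("mid","Y","lone")],np.hypot(*(best.x-cc)))
E
```

```text
tin [ 532.31 -112.02]
mid [ 533.1  -110.41] 1.7871622943038488 63.948711469968245
Y [510.08 -80.68] 38.421710305081014 125.35524206518646
Bn [547.4  -77.38] 37.78009917798485 66.45994451215361
R [ 571.14 -108.13] 39.01987157598188 5.712232878735879
Bs [ 555.73 -143.62] 39.33152932153914 -53.46122593073549
lone [ 517.75 -146.84] 37.746624720609 -112.69676067889056
ring centre [ 532.94 -112.2 ]
[ 495.85 -116.16] 1.6932253961935402
[np.float64(37.69322539619354), np.float64(38.23126410414175), np.float64(37.69322977586546)] 36.70185006662458
[np.float64(37.69322539619354), np.float64(38.23126410414175), np.float64(37.69322977586546)] 37.30677253464132
```

The slot is open: its centre is about (495.5,−116.2), with 1.7 mm clearance all round. I'll fetch the bottle at yaw 6.5°, which closes the fingers tangentially at the slot.

Emit:
arm_command(targets=[{"hand": 0,"x": 0,"y": 0,"z": 0,"yaw": 0.15},{"hand": 0,"x": 0,"y": 0,"z": 0,"yaw": 0.15},{"hand": 0,"x": 0,"y": 0,"z": 0,"yaw": 0.15},{"hand": 0,"x": 0,"y": 0,"z": 0,"yaw": 0.15},{"hand": 0,"x": 0,"y": 0,"z": 0,"yaw": 0.15},{"hand": 0,"x": 0,"y": 0,"z": 0,"yaw": 0.15},{"hand": 0,"x": 0,"y": 0,"z": 0,"yaw": 0.034}])

```text
clock: 15.05
eef_pos: [517.4, -146.7, 231.2]
eef_rot: [-3.141, 0.001, 0.107]
wrist_force: [-1.0, -0.5, 0.1]
finger_gap: 47.0
finger_force: 0.0
```

Emit:
arm_command(targets=[{"hand": 0,"x": 0.0094,"y": -0.0428,"z": 0,"yaw": 0},{"hand": 0,"x": 0.0094,"y": -0.0428,"z": 0,"yaw": 0},{"hand": 0,"x": 0.0094,"y": -0.0428,"z": 0,"yaw": 0},{"hand": 0,"x": 0.0094,"y": -0.0428,"z": 0,"yaw": 0},{"hand": 0,"x": 0.0094,"y": -0.0428,"z": 0,"yaw": 0},{"hand": 0,"x": 0.0094,"y": -0.0428,"z": 0,"yaw": 0},{"hand": 0,"x": 0.0094,"y": -0.0428,"z": 0,"yaw": 0},{"hand": 0,"x": 0.0094,"y": -0.0428,"z": 0,"yaw": 0},{"hand": 0,"x": 0.0094,"y": -0.0428,"z": 0,"yaw": 0},{"hand": 0,"x": 0.0094,"y": -0.0428,"z": 0,"yaw": 0}])

```text
clock: 16.05
eef_pos: [562.6, 290.8, 231.1]
eef_rot: [3.141, 0.001, 0.113]
wrist_force: [1.3, 0.0, -0.7]
finger_gap: 46.9
finger_force: 0.0
```

Emit:
arm_command(targets=[{"hand": 0,"x": 0,"y": 0,"z": 0,"yaw": 0},{"hand": 0,"x": 0,"y": 0,"z": 0,"yaw": 0},{"hand": 0,"x": 0,"y": 0,"z": 0,"yaw": 0},{"hand": 0,"x": 0,"y": 0,"z": 0,"yaw": 0}])

```text
clock: 16.45
eef_pos: [563.0, 287.9, 232.0]
eef_rot: [3.141, 0.0, 0.111]
wrist_force: [-0.7, 0.5, -0.2]
finger_gap: 47.2
finger_force: 0.0
```

```bash
python3 - <<'E'
from h import *
s=manip.read_state();p=s["eef_pos"];print(p,s["eef_rot"])
c=get_calibration("wrist");a=camera("wrist").astype(int)
e=w2px(c,(562.7,289.2,105));print("expect",e,(w2px(c,(562.7,289.2,79))))
m=((a[...,0]>110)&(a[...,1]<70)&(a[...,2]<70)).astype(np.uint8)
k,l,st,ce=cv2.connectedComponentsWithStats(m);print([(st[i],ce[i]) for i in range(1,k) if st[i,4]>30])
m=((a[...,0]>175)&(a[...,1]<70)&(a[...,2]<70)).astype(np.uint8);v,u=np.nonzero(m);print(u.mean(),v.mean(),len(u))
i=max(range(1,k),key=lambda i:st[i,4]);print(px2w(c,ce[i][0],ce[i][1],98))
E
```

```text
[563.02 287.91 232.03] [3.14 0.   0.11]
expect [318.67 228.37] [318.82 221.29]
[(array([325, 213,  19,  12,  48], dtype=int32), array([333.19, 216.21])), (array([329, 222,  17,  17, 194], dtype=int32), array([336.96, 229.81]))]
nan nan 0
[561.56 275.15  98.  ]<stdin>:7: RuntimeWarning: Mean of empty slice.
  ret = ret.dtype.type(ret / rcount)
```

Emit:
arm_command(newtons=15, targets=[{"hand": 0,"x": -0.002,"y": 0.013,"z": 0.03,"yaw": 0},{"hand": 0,"x": 0,"y": 0,"z": 0.04,"yaw": 0},{"hand": 0,"x": 0,"y": 0,"z": 0.03,"yaw": 0},{"hand": 0,"x": 0,"y": 0,"z": 0.01,"yaw": 0},{"hand": 0,"x": 0,"y": 0,"z": 0,"yaw": 0},{"hand": 0,"x": 0,"y": 0,"z": 0,"yaw": 0}])

```text
clock: 17.1
eef_pos: [563.1, 276.0, 123.8]
eef_rot: [-3.141, -0.002, 0.113]
wrist_force: [-0.4, -0.4, 1.2]
finger_gap: 46.8
finger_force: 0.0
```

```bash
python3 - <<'E'
from h import *
s=manip.read_state();p=s["eef_pos"];print(p,s["eef_rot"])
c=get_calibration("wrist");a=camera("wrist").astype(int)
m=((a[...,0]>90)&(a[...,1]<60)&(a[...,2]<60)).astype(np.uint8)
k,l,st,ce=cv2.connectedComponentsWithStats(m);i=max(range(1,k),key=lambda i:st[i,4]);print(st[i],ce[i])
print("tcp axis px",w2px(c,(p[0],p[1],107)),w2px(c,(p[0],p[1],98)),w2px(c,(p[0],p[1],84)),px2w(c,*ce[i],100))
E
```

```text
[563.08 276.   123.78] [-3.14 -0.    0.11]
[309 262  26  28 538] [320.85 275.33]
tcp axis px [320.38 277.28] [320.4  271.48] [320.43 263.34] [561.74 275.62 100.  ]
```

Emit:
arm_command(newtons=15, targets=[{"hand": 0,"x": -0.001,"y": 0,"z": 0.015,"yaw": 0},{"hand": 0,"x": 0,"y": 0,"z": 0.015,"yaw": 0},{"hand": 0,"x": 0,"y": 0,"z": 0.007,"yaw": 0},{"hand": 0,"x": 0,"y": 0,"z": 0,"yaw": 0},{"hand": -1,"x": 0,"y": 0,"z": 0,"yaw": 0},{"hand": -1,"x": 0,"y": 0,"z": 0,"yaw": 0},{"hand": -1,"x": 0,"y": 0,"z": 0,"yaw": 0},{"hand": -1,"x": 0,"y": 0,"z": 0,"yaw": 0},{"hand": -1,"x": 0,"y": 0,"z": 0,"yaw": 0},{"hand": -1,"x": 0,"y": 0,"z": 0,"yaw": 0}])

```text
clock: 18.15
eef_pos: [561.4, 275.8, 85.2]
eef_rot: [-3.141, -0.0, 0.113]
wrist_force: [-0.7, 0.5, 1.0]
finger_gap: 14.4
finger_force: 15.0
```

Emit:
arm_command(newtons=20, targets=[{"hand": -1,"x": 0,"y": 0,"z": -0.01,"yaw": 0},{"hand": -1,"x": 0,"y": 0,"z": -0.02,"yaw": 0},{"hand": -1,"x": 0,"y": 0,"z": -0.03,"yaw": 0},{"hand": -1,"x": 0,"y": 0,"z": -0.03,"yaw": 0},{"hand": -1,"x": 0,"y": 0,"z": -0.03,"yaw": 0},{"hand": -1,"x": 0,"y": 0,"z": -0.02,"yaw": 0},{"hand": -1,"x": 0,"y": 0,"z": -0.01,"yaw": 0}])

```text
clock: 18.85
eef_pos: [561.7, 276.0, 237.7]
eef_rot: [-3.141, -0.003, 0.113]
wrist_force: [-0.7, -0.3, 0.2]
finger_gap: 14.2
finger_force: 20.0
```

Emit:
arm_command(newtons=20, targets=[{"hand": -1,"x": -0.006,"y": 0.02,"z": 0,"yaw": 0},{"hand": -1,"x": -0.009,"y": 0.03,"z": 0,"yaw": 0},{"hand": -1,"x": -0.013,"y": 0.046,"z": 0,"yaw": 0},{"hand": -1,"x": -0.013,"y": 0.046,"z": 0,"yaw": 0},{"hand": -1,"x": -0.013,"y": 0.046,"z": 0,"yaw": 0},{"hand": -1,"x": -0.013,"y": 0.046,"z": 0,"yaw": 0},{"hand": -1,"x": -0.013,"y": 0.046,"z": 0,"yaw": 0},{"hand": -1,"x": -0.013,"y": 0.046,"z": 0,"yaw": 0},{"hand": -1,"x": -0.01,"y": 0.034,"z": 0,"yaw": 0},{"hand": -1,"x": -0.006,"y": 0.02,"z": 0,"yaw": 0}])

```text
clock: 19.85
eef_pos: [494.9, -116.4, 234.7]
eef_rot: [-3.141, 0.001, 0.111]
wrist_force: [0.9, 0.0, -0.9]
finger_gap: 14.3
finger_force: 20.0
```

Emit:
arm_command(targets=[{"hand": -1,"x": 0,"y": 0,"z": 0,"yaw": 0},{"hand": -1,"x": 0,"y": 0,"z": 0,"yaw": 0},{"hand": -1,"x": 0,"y": 0,"z": 0,"yaw": 0},{"hand": -1,"x": 0,"y": 0,"z": 0,"yaw": 0},{"hand": -1,"x": 0,"y": 0,"z": 0,"yaw": 0},{"hand": -1,"x": 0,"y": 0,"z": 0,"yaw": 0},{"hand": -1,"x": 0,"y": 0,"z": 0,"yaw": 0}])

```text
clock: 20.55
eef_pos: [495.8, -113.8, 234.9]
eef_rot: [-3.142, 0.0, 0.113]
wrist_force: [-0.1, 0.1, -0.4]
finger_gap: 14.4
finger_force: 20.0
```

```bash
python3 - <<'E'
from h import *
s=manip.read_state();p=s["eef_pos"];print(p,s["eef_rot"],s["finger_gap"],s["qd"]);print(totool(495.5-p[0],-116.2-p[1],s["eef_rot"][2]))
c=get_calibration("wrist");a=camera("wrist")
cv2.imwrite("pics/w8.png",cv2.resize(a[150:450,120:520,::-1],None,fx=2,fy=2))
for h in(0,62,107):print(h,(w2px(c,p+[0,0,h-85.2])-[120,150])*2)
E
```

```text
[ 495.84 -113.81  234.94] [-3.14  0.    0.11] 14.408308269386717 [-0. -0.  0.  0.  0.  0.]
[-0.6   2.33]
0 [400.83 184.42]
62 [400.68 245.98]
107 [400.5  318.09]
```

View pics/w8.png

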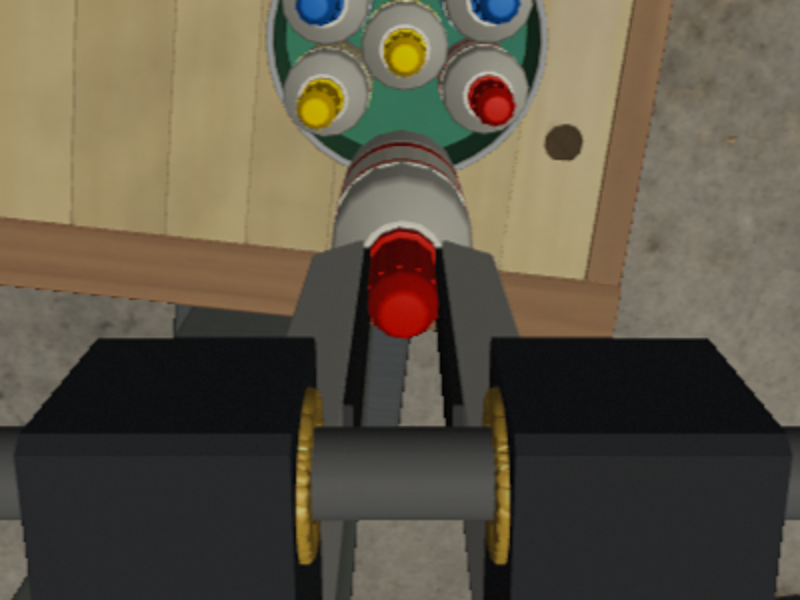

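The bottle hangs straight in the grip, with its cap at (403,312). The slot is just ahead, between yellow (320,103) and red (490,103), with the middle bottle at (405,55). I'll trim by (−1, +2) mm and lower it.

Emit:
arm_command(newtons=20, targets=[{"hand": -1,"x": -0.001,"y": 0.0023,"z": 0.01,"yaw": 0},{"hand": -1,"x": 0,"y": 0,"z": 0.02,"yaw": 0},{"hand": -1,"x": 0,"y": 0,"z": 0.02,"yaw": 0},{"hand": -1,"x": 0,"y": 0,"z": 0.01,"yaw": 0},{"hand": -1,"x": 0,"y": 0,"z": 0,"yaw": 0},{"hand": -1,"x": 0,"y": 0,"z": 0,"yaw": 0},{"hand": -1,"x": 0,"y": 0,"z": 0,"yaw": 0},{"hand": -1,"x": 0,"y": 0,"z": 0,"yaw": 0}])

```text
clock: 21.4
eef_pos: [495.4, -116.5, 175.7]
eef_rot: [3.141, -0.001, 0.113]
wrist_force: [0.6, 0.2, -0.6]
finger_gap: 14.2
finger_force: 20.0
```

Emit:
arm_command(targets=[{"hand": -1,"x": 0,"y": 0,"z": 0.006,"yaw": 0},{"hand": -1,"x": 0,"y": 0,"z": 0.006,"yaw": 0},{"hand": -1,"x": 0,"y": 0,"z": 0.006,"yaw": 0},{"hand": -1,"x": 0,"y": 0,"z": 0.006,"yaw": 0},{"hand": -1,"x": 0,"y": 0,"z": 0.004,"yaw": 0},{"hand": -1,"x": 0,"y": 0,"z": 0,"yaw": 0},{"hand": -1,"x": 0,"y": 0,"z": 0,"yaw": 0}])

```text
clock: 22.1
eef_pos: [495.1, -116.5, 147.0]
eef_rot: [3.142, -0.0, 0.113]
wrist_force: [0.9, -0.6, -1.5]
finger_gap: 14.2
finger_force: 20.0
```

Emit:
arm_command(targets=[{"hand": -1,"x": 0,"y": 0,"z": 0.004,"yaw": 0},{"hand": -1,"x": 0,"y": 0,"z": 0.004,"yaw": 0},{"hand": -1,"x": 0,"y": 0,"z": 0.004,"yaw": 0},{"hand": -1,"x": 0,"y": 0,"z": 0.004,"yaw": 0},{"hand": -1,"x": 0,"y": 0,"z": 0.004,"yaw": 0},{"hand": -1,"x": 0,"y": 0,"z": 0,"yaw": 0}])

```text
clock: 22.7
eef_pos: [494.8, -116.4, 126.3]
eef_rot: [-3.141, 0.001, 0.113]
wrist_force: [-0.3, -0.2, 0.4]
finger_gap: 14.3
finger_force: 20.0
```

Emit:
arm_command(targets=[{"hand": -1,"x": 0,"y": 0,"z": 0.004,"yaw": 0},{"hand": -1,"x": 0,"y": 0,"z": 0.004,"yaw": 0},{"hand": -1,"x": 0,"y": 0,"z": 0.004,"yaw": 0},{"hand": -1,"x": 0,"y": 0,"z": 0.004,"yaw": 0},{"hand": -1,"x": 0,"y": 0,"z": 0.004,"yaw": 0},{"hand": -1,"x": 0,"y": 0,"z": 0.004,"yaw": 0},{"hand": -1,"x": 0,"y": 0,"z": 0,"yaw": 0}])

```text
clock: 23.4
eef_pos: [494.8, -116.4, 102.3]
eef_rot: [-3.141, 0.001, 0.113]
wrist_force: [0.9, -0.4, -0.7]
finger_gap: 14.2
finger_force: 20.0
```

Emit:
arm_command(targets=[{"hand": -1,"x": 0,"y": 0,"z": 0.004,"yaw": 0},{"hand": -1,"x": 0,"y": 0,"z": 0.004,"yaw": 0},{"hand": -1,"x": 0,"y": 0,"z": 0.003,"yaw": 0},{"hand": -1,"x": 0,"y": 0,"z": 0.002,"yaw": 0},{"hand": -1,"x": 0,"y": 0,"z": 0.001,"yaw": 0},{"hand": -1,"x": 0,"y": 0,"z": 0,"yaw": 0}])

```text
clock: 24.0
eef_pos: [495.0, -116.4, 88.9]
eef_rot: [-3.142, 0.0, 0.113]
wrist_force: [-0.1, -0.1, -0.6]
finger_gap: 14.2
finger_force: 20.0
```

Emit:
arm_command(targets=[{"hand": -1,"x": 0,"y": 0,"z": 0.001,"yaw": 0},{"hand": -1,"x": 0,"y": 0,"z": 0,"yaw": 0},{"hand": -1,"x": 0,"y": 0,"z": 0,"yaw": 0}])

```text
clock: 24.3
eef_pos: [495.2, -116.5, 88.1]
eef_rot: [3.141, -0.0, 0.113]
wrist_force: [0.8, 0.1, 1.5]
finger_gap: 14.1
finger_force: 20.0
```

Emit:
arm_command(targets=[{"hand": -1,"x": 0,"y": 0,"z": 0.0005,"yaw": 0},{"hand": -1,"x": 0,"y": 0,"z": 0,"yaw": 0},{"hand": -1,"x": 0,"y": 0,"z": 0,"yaw": 0}])

```text
clock: 24.6
eef_pos: [495.5, -116.5, 88.1]
eef_rot: [3.141, -0.001, 0.113]
wrist_force: [-0.9, 0.1, 6.4]
finger_gap: 14.4
finger_force: 20.0
```

The floor now carries 6 N, so the bottle is seated. I'll release it and rise.

Emit:
arm_command(targets=[{"hand": -0.6,"x": 0,"y": 0,"z": 0,"yaw": 0},{"hand": -0.45,"x": 0,"y": 0,"z": 0,"yaw": 0},{"hand": -0.45,"x": 0,"y": 0,"z": 0,"yaw": 0},{"hand": -0.45,"x": 0,"y": 0,"z": -0.01,"yaw": 0},{"hand": -0.45,"x": 0,"y": 0,"z": -0.02,"yaw": 0},{"hand": -0.2,"x": 0,"y": 0,"z": -0.04,"yaw": 0},{"hand": 0.5,"x": 0,"y": 0,"z": -0.04,"yaw": 0},{"hand": 0.9,"x": 0,"y": 0,"z": -0.03,"yaw": 0},{"hand": 0.9,"x": 0,"y": 0,"z": 0,"yaw": 0},{"hand": 0.9,"x": 0,"y": 0,"z": 0,"yaw": 0}])

```text
clock: 25.6
eef_pos: [495.0, -116.4, 227.9]
eef_rot: [3.141, -0.001, 0.113]
wrist_force: [-0.2, 0.3, -0.8]
finger_gap: 62.7
finger_force: 0.0
```

Emit:
arm_command(targets=[{"hand": 0.9,"x": 0,"y": 0,"z": 0,"yaw": 0},{"hand": 0.9,"x": 0,"y": 0,"z": 0,"yaw": 0},{"hand": 0.9,"x": 0,"y": 0,"z": 0,"yaw": 0}])

```text
clock: 25.9
eef_pos: [494.8, -116.4, 226.7]
eef_rot: [-3.141, 0.001, 0.113]
wrist_force: [-0.5, 0.3, -0.5]
finger_gap: 86.2
finger_force: 0.0
```

```bash
python3 - <<'E'
from h import *
s=manip.read_state();print(s["eef_pos"],s["clock"]);a=camera("wrist");b=camera("side")
w=cv2.resize(a[100:260,220:420],None,fx=2.6,fy=2.6);d=cv2.resize(b[230:350,230:350],None,fx=3.46,fy=3.46)
h=min(w.shape[0],d.shape[0]);cv2.imwrite("pics/end.png",cv2.resize(np.hstack([w[:h],d[:h]])[:,:,::-1],None,fx=.8,fy=.8))
E
```

```text
[ 494.81 -116.39  226.7 ] 25.9
```

View pics/end.png

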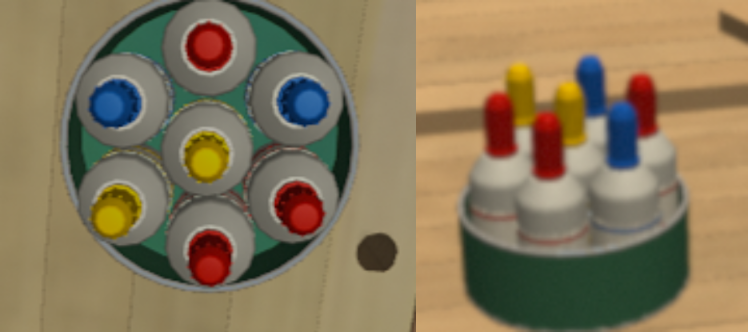

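All seven bottles stand upright and level in a honeycomb. The new one is at (210,258) in the left picture, and the middle one is at (207,155).

```bash
python3 -c "
from cell import manip
print(manip.sign_off())"
```

```text
the job is handed in; nothing more can be done
None
```

The job is handed in at about 26 s: the fallen bottle was stood up and released on the bench, the lone bottle was closed up, and the seventh was lowered in, so the last pictures show all seven upright in a honeycomb in the tin.

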